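# Count a sample jar on the tally

## Robot

A 7-joint arm with a two-finger parallel gripper is mounted at the origin on the work surface. World frame = base frame: x ahead of the robot, y to its left, z up, the work surface at z = 0. Lengths are in m, angles in rad, forces in N, time in s.
With the tool pointing down it reaches from about 0.425 to 0.825 m from the base axis. Payload 3.6 kg.
Tool frame: the origin (TCP) lies midway between the tips of the shut fingers; the grasp point (between the pads) lies 19 mm behind it; z points along the fingers, y is the line along which they close (so a half turn about z gives the same grasp; the last joint's range is limited). The gripper opens to 93 mm and grips with 3 to 60 N. Pads are 15 mm wide; open, the fingers measure 128 mm over their backs; the gripper's body (75 mm by 188 mm) begins 65 mm behind the grasp point.
Start: joints at [-1.272, 0.615, -0.013, 1.423, 0.008, 1.103, -0.04], TCP at [0.208, 0.616, 0.219] pointing down, gripper open.
Joint ranges: [-3.12, 3.12], [-0.3, 2.06], [-1.34, 1.32], [0.26, 2.42], [-1.36, 4.5], [0.01, 1.98], [-2.84, 2.84]. Speed limits (rad/s): [2.79, 2.79, 3.14, 3.14, 3.14, 3.14, 3.14].

## Interface

Orientations are given as a unit quaternion [x, y, z, w].
In Python, from cell import bot, eoat, kinematics, eyes, finish_job, get_clock, get_q, get_qd, get_joint_torque, get_tcp_pos, get_ee_rot, get_contact_force, get_ft_torque, get_width, get_finger_force gives the robot as it stands. Calls block until the motion is done:
- bot.move_to(position, orientation): joint-space move of the TCP to a pose.
- bot.move_l(position, vel=0.15, rot=None, guard=None): straight line of the TCP; rot=None keeps the orientation; vel is the mean speed in m/s. With guard (N) it stops when the force on the tool has changed by that much, and returns True; else False.
- bot.goto_joints(angles): joint-space move.
- eoat.gripper_to(opening, effort=None): finger opening in m; effort is the grip in N (None keeps the last); returns when the fingers have stopped.
- bot.pause(seconds).
- kinematics.inverse_kinematics(position, orientation): joint angles nearest the present ones, or None.
- eyes.grab_frame(name): name is "scene" or "side" or "wrist"; returns a dict with "pixels" (420x560x3 uint8, red, green, blue), "fovy" (degrees; the focal length in pixels is half the picture's height over the tangent of half this angle, whatever the lens; pixels are square), "cx", "cy" (the principal point, pixels), "rvec" (rotation vector, rad) and "tvec" (3), from world to camera coordinates, as OpenCV has them. Camera axes: x right, y down, z forward; pixel columns grow to the right and rows downward; lengths in m; the calibration is good to about 2 mm. A picture is of the moment at which its call begins. There is no depth.
A pose or a line that the arm cannot do raises bot.Unreachable and nothing moves.
- finish_job(): hands the job in; it is judged then, once.
Readings, each from a call of its own:
- get_clock(): time.
- get_q(): joint angles.
- get_qd(): joint speeds.
- get_joint_torque(): joint torques, N m.
- get_tcp_pos(): TCP position.
- get_ee_rot(): TCP orientation.
- get_contact_force(): force on the tool from outside, world axes, zero at the start.
- get_ft_torque(): the same for the moment, N m.
- get_width(): finger opening in m.
- get_finger_force(): force on a finger pad.
Only numpy, scipy, OpenCV 4.12 (cv2) and the standard library are available. Lean on these libraries where they do the work, as an engineer would, in place of code of your own. Each camera call takes 0.05 s, during which the arm holds its last target. There are 200 camera calls.

## Task

Open the blue lid of the tally case all the way, past upright, until it rests back on its stop, and leave it there. Then take the jar with the orange lid, set it down (do not drop it) standing upright in the white tray, and let go of it. Finally count it: push the orange post of the sprung lever inside the case round until the lever meets its red stop, hold it there a moment, and let it spring all the way back; do not shift or tip any of the other loose things.

Things in the scene. Friction and masses are not known exactly. Their poses are not given: they have to be found in the camera images.
- case: grey open-topped case fixed to the bench, outside 170 (x) x 260 (y) x 90 mm high, walls 5 mm; origin at the centre of its underside; its hinge side is +x, its front -x. Inside is a black counter body whose top is 45 mm up, nothing of it higher than 61 mm except the lever's post
- lid (a joint): angle of the blue lid (170 x 260 x 8 mm, 250 g): 0 shut, 1.9 resting on its stop, leaning back past upright; let go below about 1.5 it falls shut, beyond about 1.65 it falls open on to the stop
- lid_handle (a point): middle of the steel bar handle of the lid, a round bar 11 mm thick and 100 mm long, parallel to the hinge; 30 mm behind the lid's front edge, its centre 35 mm above the lid's upper face (133 mm above the bench when shut). Moves with the lid: the bar ends up on the lid's far side. Axes are the case's when shut
- lid_hinge (a point): middle of the lid's hinge line, on the far (+x) top edge of the case, 90 mm above the bench; the hinge runs along its y; turns with the lid
- lever (a joint): angle of the sprung advance lever, turning about the vertical: 0 at rest, grows anticlockwise seen from above (the post goes from the case's +y half round its front to the -y half), 1.3 at the red stop; springs back to 0; the push at the post is about 1.5 N at rest and 5.5 N at the stop
- lever_post (a point): point on the axis of the orange upright post at the lever's end, 16 mm in diameter, reaching 49 to 83 mm above the bench, 85 mm from the lever's pivot; this point is 72 mm above the bench; moves with the lever, whose flat steel arm (14 mm wide) has its top 55 mm above the bench
- lever_pivot (a point): on the vertical axis of the lever, at the post's height; in the case at x +42, y -15 mm
- tray: white tray fixed to the bench, outside 210 (x) x 150 (y) mm, rim 20 mm high, walls and floor 5 mm; origin at the centre of its underside; one counted jar stands in its +x half, about 50 mm from the middle; the -x half is free
- jar_orange: the jar to count: glass jar with amber contents, straight wall 62 mm in diameter up to 78 mm, then an orange lid 56 mm in diameter; 110 mm tall in all, about 300 g; origin at the centre of its underside, z up
- jar_a: waiting glass jar 62 mm in diameter, 110 mm tall, steel-coloured lid, 300 g; origin at the centre of its underside; a bystander, not to be disturbed
- jar_b: waiting glass jar 62 mm in diameter, 110 mm tall, steel-coloured lid, 300 g; origin at the centre of its underside; a bystander, not to be disturbed
- jar_counted: jar already in the tray: glass jar 62 mm in diameter, 110 mm tall, steel-coloured lid, 300 g; origin at the centre of its underside; a bystander, not to be disturbed
- wash_bottle: white bottle, 64 mm in diameter, 160 mm tall; origin at the centre of its underside; bystander
- tape: orange roll of tape lying flat, 110 mm outside, 24 mm high; origin at the centre of its underside; bystander
- mug: blue mug, 80 mm in diameter, 90 mm high; origin at the centre of its underside; bystander
- gauge: round pressure gauge lying face up, 72 mm, 28 mm high, brass stem to its -x; origin at the centre of its underside; bystander
- spoon: steel spoon lying along its x; bystander

How it is judged:
By the outcome, as a careful person would: the job done as asked, in the order asked, and still so for the second after the job is handed in, with the robot touching nothing.
It also fails if it takes over 72 s, if anything falls off the work surface, if the arm or the gripper's body presses on something with over 40 N, if the wrist force passes 120 N, or if a joint passes its speed limit or range.

## Working session

There is one attempt and no reset: what is moved stays moved. The work goes in short steps, each a Python script; the robot and the scene stay as the last script left them, time stands still between calls to the robot, and variables do not carry over. Pictures are saved under pics/ and viewed, at most 10 in all, crops included, and the job is handed in when it is done.

```bash
mkdir -p pics; ls
python3 - <<'E'
from cell import *
import cv2
for n in ("scene","side"):
    f=eyes.grab_frame(n); cv2.imwrite(f"pics/{n}0.png",cv2.resize(f["pixels"][:,:,::-1],(800,600),interpolation=cv2.INTER_CUBIC))
    print(n,f["fovy"],f["cx"],f["cy"],f["rvec"],f["tvec"])
print(get_clock(),get_ee_rot())
E
```

```text
pics
scene 56.256921558129044 281.5536132588721 208.99403101469386 [ 1.57565305  2.14812062 -0.72811166] [ 0.16115951 -0.39212527  1.51703133]
side 44.577959464554525 273.60382652252935 203.06181626274343 [ 2.45988938 -0.14423209  0.0687887 ] [-0.56295891  0.12678783  1.41599253]
0.1 [ 1.62161005e-01  9.86763666e-01 -1.11530843e-03 -1.80997233e-04]
```

View pics/scene0.png

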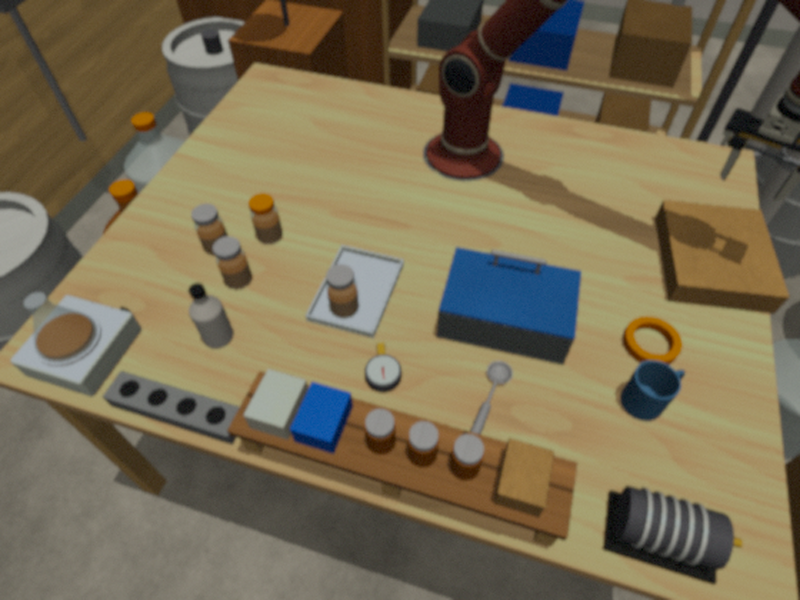

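View pics/side0.png

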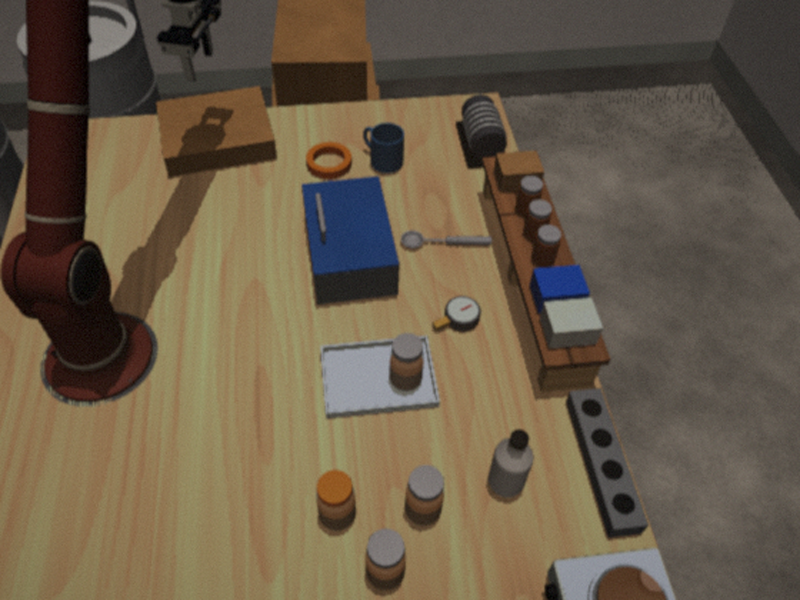

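The pictures show the following, in 800x600 pixels:
- **Case:** the shut blue lid has scene corners (458,250), (581,268), (576,335) and (440,315). The handle runs from (490,258) to (541,267).
- **Orange jar:** its lid is at scene (262,202) and side (335,485).
- **Tray:** it is centred near scene (357,290), with the counted jar's lid at (341,275).
- **Waiting jars:** their lids are at scene (206,213) and (228,247).

Next I'll turn these into positions and check them.

```bash
cat > h.py <<'E'
from cell import *
import numpy as np, cv2
from scipy.spatial.transform import Rotation as R
def ray(f,uv,s=0.7):
    u=(np.array(uv,float)+.5)*s-.5
    fl=210/np.tan(np.radians(f["fovy"])/2)
    M=cv2.Rodrigues(np.array(f["rvec"],float))[0]
    return -M.T@np.array(f["tvec"]), M.T@np.array([(u[0]-f["cx"])/fl,(u[1]-f["cy"])/fl,1])
def atz(f,uv,z,s=0.7):
    c,d=ray(f,uv,s); return c+d*(z-c[2])/d[2]
def tri(f,g,a,b):
    c,d=ray(f,a);e,k=ray(g,b)
    t=np.linalg.lstsq(np.c_[d,-k],e-c,rcond=None)[0]
    p,q=c+d*t[0],e+k*t[1]; return (p+q)/2,np.linalg.norm(p-q)
def proj(f,P):
    fl=210/np.tan(np.radians(f["fovy"])/2)
    return cv2.projectPoints(np.array(P,float).reshape(-1,3),np.array(f["rvec"],float),np.array(f["tvec"],float),np.array([[fl,0,f["cx"]],[0,fl,f["cy"]],[0,0,1]]),None)[0].reshape(-1,2)
E
cat > m.py <<'E'
from h import *
np.set_printoptions(precision=4,suppress=True)
S=eyes.grab_frame("scene");D=eyes.grab_frame("side")
for n,a,b,z in [("lid c-x-y",(458,250),(314,277),.098),("c-x+y",(581,268),(303,185),.098),("c+x-y",(440,315),(395,263),.098),("c+x+y",(576,335),(380,178),.098),("h1",(490,258),(324,240),.133),("h2",(541,267),(319,195),.133),
 ("orange",(262,202),(335,485),.11),("ja",(206,213),(385,545),.11),("jb",(228,247),(425,478),.11),("jc",(341,275),(407,345),.11),
 ("t1",(345,248),(327,413),.02),("t2",(403,260),(322,346),.02),("t3",(372,333),(431,340),.02),("t4",(309,320),(438,404),.02)]:
    print(n,*tri(S,D,a,b),atz(S,a,z)[:2],atz(D,b,z)[:2])
E
python3 m.py
```

```text
lid c-x-y [0.4219 0.086  0.0825] 0.005049590318137436 [0.4332 0.0896] [0.4239 0.0704]
c-x+y [0.412  0.3373 0.0985] 0.009236767650202569 [0.4062 0.3403] [0.4147 0.3323]
c+x-y [0.5897 0.0979 0.0821] 0.00975425527925135 [0.6059 0.0975] [0.5846 0.0887]
c+x+y [0.5794 0.3465 0.0957] 0.013146338157240868 [0.5743 0.3505] [0.5827 0.3364]
h1 [0.4479 0.1576 0.1094] 0.004595311979208287 [0.4668 0.1604] [0.4493 0.1332]
h2 [0.4495 0.2631 0.1265] 0.007763199159777687 [0.4599 0.2605] [0.4472 0.2607]
orange [ 0.4317 -0.3622  0.1048] 0.003357753378886385 [ 0.4348 -0.358 ] [ 0.433  -0.3658]
ja [ 0.4987 -0.4648  0.1035] 0.00275163975867693 [ 0.5029 -0.4591] [ 0.4995 -0.468 ]
jb [ 0.5748 -0.3684  0.105 ] 0.00010587258213119318 [ 0.5785 -0.365 ] [ 0.5741 -0.3705]
jc [ 0.5794 -0.1151  0.1093] 0.0023815790383376833 [ 0.5788 -0.1142] [ 0.5802 -0.1165]
t1 [ 0.4253 -0.1765  0.0065] 0.005743539565991483 [ 0.4336 -0.1697] [ 0.4276 -0.1864]
t2 [ 0.4265 -0.0344  0.0154] 0.0034047161887423966 [ 0.4286 -0.0324] [ 0.4278 -0.0391]
t3 [ 0.6363 -0.0386  0.0123] 0.012358614343984388 [ 0.6354 -0.0333] [ 0.6393 -0.0489]
t4 [ 0.6321 -0.1778 -0.0015] 0.0030018335356340286 [ 0.6439 -0.1682] [ 0.6299 -0.191 ]
```

```bash
cat > fit.py <<'E'
from h import *
from scipy.optimize import minimize
np.set_printoptions(precision=4,suppress=True)
fr=[eyes.grab_frame(n) for n in("scene","side")]
def mask(f,lohi,z,c,r):
    hsv=cv2.cvtColor(f["pixels"],cv2.COLOR_RGB2HSV); m=cv2.inRange(hsv,*lohi)
    m=cv2.morphologyEx(m,cv2.MORPH_CLOSE,np.ones((9,9)))
    roi=np.zeros_like(m); u=proj(f,[*c,z])[0]; cv2.circle(roi,tuple(int(v) for v in u),r,255,-1); return m&roi
def fit(fs,ms,L,W,z,x0):
    K=np.array([[-1,-1],[1,-1],[1,1],[-1,1]])*[L/2,W/2]
    def cost(p):
        c=0
        for f,m in zip(fs,ms):
            a=p[2];P=K@np.array([[np.cos(a),np.sin(a)],[-np.sin(a),np.cos(a)]])+p[:2]
            q=np.zeros(m.shape,np.uint8)
            cv2.fillConvexPoly(q,np.round(proj(f,np.c_[P,[z]*4])*16).astype(np.int32),255,cv2.LINE_AA,4)
            c+=np.abs(q.astype(float)-m).sum()/m.astype(float).sum()
        return c/len(fs)
    r=minimize(cost,x0,method="Nelder-Mead",options=dict(initial_simplex=np.array(x0)+np.vstack([[0,0,0],np.diag([.02,.02,.1])])))
    return r.x,r.fun
blue=((100,120,50),(125,255,255)); white=((0,0,120),(179,60,255))
for nm,c,L,W,z,rng,r in [("lid",(.5,.21,0),.17,.26,.098,blue,95)]:
    ms=[mask(f,rng,z,c[:2],r) for f in fr]
    for i in ([0],[1],[0,1]): print(nm,i,*fit([fr[k] for k in i],[ms[k] for k in i],L,W,z,list(c)))
    cv2.imwrite("pics/mask.png",np.hstack(ms))
# fine lines: handle ends handled by wrist camera
for p,h in [((.449,.21),.35),((.47,-.1),.3)]:
  for yaw in (0,np.pi/2,-np.pi/2):
    q=(R.from_euler("z",yaw)*R.from_euler("x",np.pi)).as_quat()
    print(p,yaw,kinematics.inverse_kinematics([*p,h],q))
E
python3 fit.py; python3 -c "
from h import *
print(R.from_quat(get_ee_rot()).as_matrix())"
```

```text
lid [0] [0.507  0.2127 0.0385] 0.0783382871362411
lid [1] [0.5017 0.211  0.0521] 0.08231863851635463
lid [0, 1] [0.5048 0.2117 0.0398] 0.08517860775279387
(0.449, 0.21) 0 [-1.0455  0.3248  0.7921  1.6485 -0.2402  1.2692 -1.7784]
(0.449, 0.21) 1.5707963267948966 [-0.7958  0.2754  0.4243  1.6421 -0.1183  1.2496 -0.3483]
(0.449, 0.21) -1.5707963267948966 [-0.2226  0.2775 -0.3486  1.6256  0.0986  1.2559  2.5521]
(0.47, -0.1) 0 [-0.6028  0.4535  1.1552  1.7846 -0.4447  1.1987 -0.8876]
(0.47, -0.1) 1.5707963267948966 [-0.3494  0.3216  0.7024  1.7791 -0.2285  1.1238  0.4274]
(0.47, -0.1) -1.5707963267948966 [-0.5961  0.4466  1.1393  1.7845 -0.4355  1.1942 -2.4694]
[[-9.47402950e-01  3.20043040e-01 -3.20972223e-04]
 [ 3.20043200e-01  9.47402540e-01 -8.81207407e-04]
 [ 2.20656019e-05 -9.37583474e-04 -9.99999560e-01]]
```

```bash
cat >> h.py <<'E'
DOWN=R.from_euler("x",np.pi)
def q(yaw,tilt=0):  # tilt: tool leans about the case's y so the body goes to +x
    return (R.from_euler("z",CY)*R.from_euler("y",tilt)*R.from_euler("z",yaw)*DOWN).as_quat()
CY=.04
E
python3 - <<'E'
from h import *
bot.move_to([.435,.208,.27],q(np.pi/2))
f=eyes.grab_frame("wrist"); cv2.imwrite("pics/w1.png",f["pixels"][:,:,::-1])
print(get_clock(),get_tcp_pos(),get_q(),f["fovy"],proj(f,[[.435,.208,.1],[.450,.210,.133]]))
h=np.array([.590,.2155,.09])
for th in (0,.6,1.2,1.5,1.75,1.88):
  for t in (0,.15,.3):
    b=h+[-.14*np.cos(th)+.043*np.sin(th),0,.043*np.cos(th)+.14*np.sin(th)]
    r=R.from_quat(q(np.pi/2,t)); s=kinematics.inverse_kinematics(b+r.apply([0,0,.015]),r.as_quat())
    print(th,t,None if s is None else np.round(s,2))
E
```

```text
2.0667 [0.43456838 0.20974512 0.26966687] [-0.77906025  0.31584242  0.38404718  1.82083352 -0.13662466  1.0311705
 -0.29826888] 65.54971737890611 [[274.49767369 196.14746389]
 [290.30741461 201.69782014]]
0 0 [-0.7   0.54  0.31  1.98 -0.26  0.66 -0.19]
0 0.15 [-0.66  0.59  0.32  1.87 -0.3   0.87 -0.13]
0 0.3 [-0.63  0.66  0.33  1.76 -0.33  1.06 -0.09]
0.6 0 [-0.69  0.5   0.36  1.78 -0.22  0.9  -0.19]
0.6 0.15 [-0.64  0.57  0.36  1.67 -0.26  1.1  -0.14]
0.6 0.3 [-0.6   0.64  0.36  1.56 -0.3   1.29 -0.11]
1.2 0 [-0.62  0.58  0.39  1.53 -0.24  1.08 -0.14]
1.2 0.15 [-0.58  0.66  0.39  1.4  -0.28  1.29 -0.11]
1.2 0.3 [-0.54  0.74  0.4   1.26 -0.31  1.49 -0.09]
1.5 0 [-0.58  0.66  0.4   1.4  -0.26  1.13 -0.11]
1.5 0.15 [-0.55  0.73  0.41  1.26 -0.3   1.35 -0.09]
1.5 0.3 [-0.51  0.82  0.41  1.11 -0.34  1.57 -0.08]
1.75 0 [-0.56  0.72  0.41  1.31 -0.29  1.17 -0.09]
1.75 0.15 [-0.52  0.8   0.42  1.15 -0.32  1.39 -0.07]
1.75 0.3 [-0.48  0.9   0.42  0.99 -0.36  1.62 -0.07]
1.88 0 [-0.54  0.76  0.41  1.27 -0.3   1.17 -0.08]
1.88 0.15 [-0.5   0.84  0.42  1.1  -0.34  1.41 -0.07]
1.88 0.3 [-0.46  0.93  0.43  0.93 -0.37  1.64 -0.07]
```

View pics/w1.png

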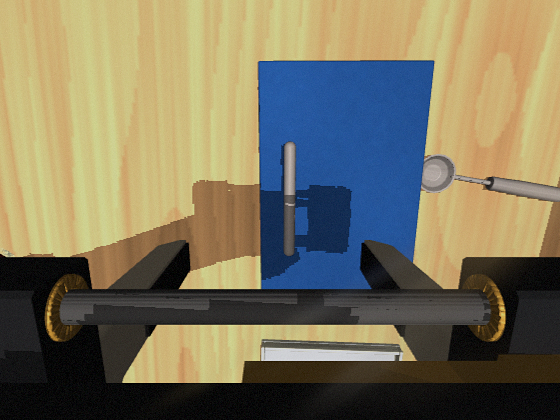

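The bar runs from (290,145) to (289,253), within 2 px of the prediction. The lid's front edge is at u≈258–260, with far corners at (258,61) and (434,61). I'll compute the yaw, grasp the bar, and take the exact bar x from the gripper.

Run:
```python
from h import *
np.set_printoptions(precision=4,suppress=True)
f=eyes.grab_frame("wrist")
A=atz(f,(290,145),.136,1)-0; B=atz(f,(289,253),.136,1); print("bar",A,B,(A+B)/2,"yaw",np.arctan2(-(A-B)[0],(A-B)[1]),np.linalg.norm(A-B))
C=[atz(f,u,.098,1) for u in((258,61),(434,61),(260.5,288))]
print(C, np.arctan2(-(C[0]-C[2])[0],(C[0]-C[2])[1]), np.arctan2(*(C[1]-C[0])[[1,0]]),np.linalg.norm(C[1]-C[0]))
m=(A+B)/2
o=q(np.pi/2)
eoat.gripper_to(.06)
bot.move_to([m[0],m[1],.20],o)
print(bot.move_l([m[0],m[1],.118],.12,guard=8))
eoat.gripper_to(0,20)
print(get_tcp_pos(),get_width(),get_contact_force(),get_clock())
```

```text
bar [0.4467 0.2628 0.136 ] [0.4514 0.1592 0.136 ] [0.449 0.211 0.136] yaw 0.044927977662525286 0.10373983982965981
[array([0.4136, 0.3386, 0.098 ]), array([0.5819, 0.3458, 0.098 ]), array([0.4237, 0.1007, 0.098 ])] 0.04248216702488074 0.04287756579782915 0.1684086166406006
False
[0.4481 0.2109 0.1179] 0.010294067839542747 [-2.5686 -0.561   3.3097] 4.9167
```

```bash
sed -i 's/^CY=.*/CY=.043/' h.py
cat > lid.py <<'E'
from h import *
np.set_printoptions(precision=4,suppress=True)
ex=np.array([np.cos(CY),np.sin(CY),0]);ez=np.array([0,0,1.])
b0=get_tcp_pos()*[1,1,0]+[0,0,.133]; h=b0+.14*ex-.043*ez
print("hinge",h)
for th in [.2,.4,.6,.8,1.0,1.2,1.4,1.55,1.7,1.85]:
    b=h+(-.14*np.cos(th)+.043*np.sin(th))*ex+(.043*np.cos(th)+.14*np.sin(th))*ez
    o=q(np.pi/2,np.interp(th,[.8,1.85],[0,.25])); 
    g=bot.move_l(b+R.from_quat(o).apply([0,0,.015]),.12,rot=o,guard=30)
    F=get_contact_force(); print(th,g,F,round(get_width(),4))
    if g or get_width()<.008: break
print(get_clock())
f=eyes.grab_frame("side"); cv2.imwrite("pics/s1.png",f["pixels"][:,:,::-1])
E
python3 lid.py
```

```text
hinge [0.588  0.2169 0.09  ]
0.2 False [-1.2356  0.0849 -2.0144] 0.0103
0.4 False [-4.9497  0.2754  1.0611] 0.0101
0.6 False [-8.9009 -0.3336  7.2416] 0.0101
0.8 False [-6.0691 -0.3318 10.9794] 0.0106
1.0 False [-3.2913 -0.0125  7.0312] 0.0101
1.2 False [-1.9084 -0.3549  4.2697] 0.01
1.4 False [-0.5644  1.517   3.1639] 0.0102
1.55 False [1.0433 0.3308 1.1399] 0.0102
1.7 False [1.1633 0.1748 0.9861] 0.0105
1.85 False [ 0.2422  0.0051 -0.1037] 0.0101
8.6333
```

Run:
```python
from h import *
np.set_printoptions(precision=4,suppress=True)
eoat.gripper_to(.027)
p=get_tcp_pos(); r=R.from_quat(get_ee_rot())
print(bot.move_l(p+r.apply([0,0,-.09]),.15,guard=15),get_contact_force())
print(bot.move_l([.56,.2,.36],.25,rot=q(np.pi/2)))
bot.move_to([.45,.15,.33],q(np.pi/2))
f=eyes.grab_frame("wrist"); cv2.imwrite("pics/w2.png",f["pixels"][:,:,::-1])
print(get_clock(),get_tcp_pos(),get_q())
```

```text
False [ 1.2358 -0.2947 -0.4947]
False
11.4417 [0.4514 0.1505 0.3295] [-0.6666  0.2509  0.3893  1.7293 -0.1013  1.1812 -0.207 ]
```

View pics/w2.png

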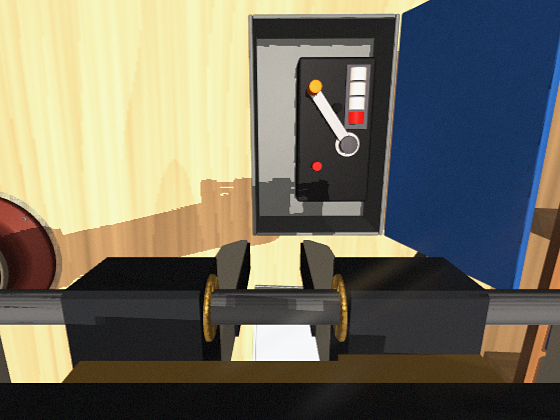

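The lid is open. The post top is at (316,86), the pivot at (347,145) and the red stop at (317,166). Next is the jar.

Run:
```python
from h import *
np.set_printoptions(precision=4,suppress=True)
f=eyes.grab_frame("wrist")
P=atz(f,(316,86),.083,1);V=atz(f,(347.5,145),.061,1);S=atz(f,(317,166),.06,1)
c=np.array([.5042,.2124]); piv=c+R.from_euler("z",CY).apply([.042,-.015,0])[:2]
print("post",P,"pivot",V,"expected",piv,"stop",S,np.linalg.norm(P[:2]-V[:2]),np.linalg.norm(P[:2]-piv))
o=(R.from_euler("z",2.15)*DOWN).as_quat()
eoat.gripper_to(.093)
bot.move_to([.432,-.362,.30],o)
f=eyes.grab_frame("wrist")
hsv=cv2.cvtColor(f["pixels"],cv2.COLOR_RGB2HSV); m=cv2.inRange(hsv,(8,150,120),(22,255,255))
u=proj(f,[.432,-.362,.11])[0]; n,l,st,ce=cv2.connectedComponentsWithStats(m)
print("pred",u); 
for i in range(1,n):
    if st[i,4]>150: print(st[i],ce[i],atz(f,ce[i],.11,1))
cv2.imwrite("pics/w3.png",f["pixels"][:,:,::-1]); print(get_clock(),get_q())
```

```text
post [0.4963 0.2683 0.083 ] pivot [0.5452 0.2004 0.061 ] expected [0.5468 0.1992] stop [0.5076 0.1713 0.06  ] 0.08373238741313802 0.08560370935262042
pred [272.8702 190.9154]
[ 247  170   49   49 1849] [271.6176 193.8637] [ 0.4327 -0.3655  0.11  ]
14.5417 [ 0.2551  0.4625  0.6328  1.5648 -0.287   1.2089  1.5217]
```

View pics/w3.png

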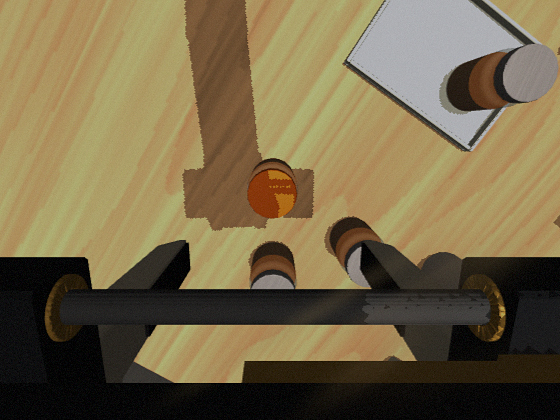

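The orange lid is centred at (272,194), and the waiting jars' lids at (272,285) and (357,265) are clear of the fingers' path. I'll pick and place.

Run:
```python
from h import *
np.set_printoptions(precision=4,suppress=True)
o=(R.from_euler("z",2.15)*DOWN).as_quat(); o2=(R.from_euler("z",np.pi)*DOWN).as_quat()
x,y=.4327,-.3655
print(bot.move_l([x,y,.12],.25,rot=o), bot.move_l([x,y,.04],.12,guard=8))
eoat.gripper_to(.03,22); print(get_width(),get_finger_force())
if not .055<get_width()<.067: raise SystemExit("bad grasp")
z0=get_tcp_pos()[2]
bot.move_l([x,y,.19],.15); print(get_width(),get_contact_force())
bot.move_l([.480,-.110,.19],.2,rot=o2)
f=eyes.grab_frame("wrist"); cv2.imwrite("pics/w4.png",f["pixels"][:,:,::-1])
bot.move_l([.480,-.110,z0+.016],.12)
print(z0,bot.move_l([.480,-.110,z0+.003],.02,guard=3),get_tcp_pos(),get_contact_force(),get_clock())
```

```text
False False
0.061559665891070973 22.000253428705037
0.06176648411564779 [ 0.2091 -0.5316 -2.407 ]
0.04020290118783812 True [ 0.4799 -0.11    0.0451] [ 0.1421 -0.7006  4.1647] 21.3
```

View pics/w4.png

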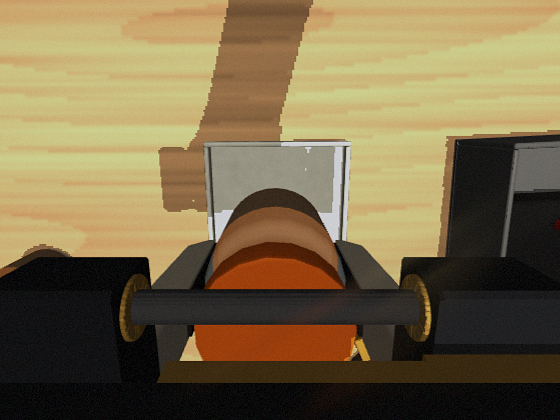

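The jar is held inside the tray's free half and touched down at the expected height (0.0451). I'll release it, then work the lever.

```bash
cat > lever.py <<'E'
from h import *
np.set_printoptions(precision=3,suppress=True)
eoat.gripper_to(.085); bot.move_l([.480,-.110,.24],.15)
piv=np.array([.5465,.1995]); a0=2.202; Z=.066
def pose(th,z=Z):
    a=a0+th; yaw=a-.26-np.pi/2
    return [*(piv+.085*np.array([np.cos(a),np.sin(a)])),z],(R.from_euler("z",yaw)*DOWN).as_quat()
p,o=pose(-.45,.24)
eoat.gripper_to(0,20); bot.move_to(p,o)
D=eyes.grab_frame("side"); cv2.imwrite("pics/s2.png",D["pixels"][:,:,::-1])
if bot.move_l(pose(-.45)[0],.15,guard=6): raise SystemExit(("hit",get_tcp_pos(),get_contact_force()))
F0=get_contact_force()
for th in [-.3,-.1,.1,.3,.5,.7,.85,*np.arange(.9,1.3,.03)]:
    p,o=pose(th); a=a0+th
    g=bot.move_l(p,.1 if th<.88 else .04,rot=o,guard=8)
    ft=(get_contact_force()-F0)@[np.sin(a),-np.cos(a),0]
    print(round(th,2),g,round(ft,2),get_clock())
    if ft>9: break
bot.pause(.5)
for n in("scene","wrist"):
    f=eyes.grab_frame(n); cv2.imwrite(f"pics/lev_{n}.png",f["pixels"][:,:,::-1])
E
python3 lever.py
```

```text
-0.3 False -0.15 29.25
-0.1 False 1.28 29.6
0.1 False 1.81 29.95
0.3 False 2.38 30.3
0.5 False 3.04 30.65
0.7 False 4.98 31.0
0.85 False 5.03 31.3
0.9 False 5.04 31.5583
0.93 False 4.77 31.8083
0.96 False 5.01 32.0583
0.99 False 4.9 32.3083
1.02 False 5.41 32.5583
1.05 False 4.67 32.8083
1.08 False 5.65 33.0583
1.11 False 5.5 33.3083
1.14 False 5.7 33.5583
1.17 False 8.8 33.8083
1.2 False 12.0 34.0583
```

Run:
```python
import cv2,numpy as np
a=cv2.imread("pics/lev_scene.png")[120:320,180:460];b=cv2.imread("pics/s2.png")[80:380,170:400];c=cv2.imread("pics/lev_wrist.png")[:,:]
a=cv2.resize(a,(420,300));b=cv2.resize(b,(230,300));c=cv2.resize(c,(400,300))
v=np.zeros((600,800,3),np.uint8);v[:300,:420]=a;v[:300,430:660]=b;v[300:,:400]=c
cv2.imwrite("pics/v.png",v)
```

```text
(no output)
```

View pics/v.png

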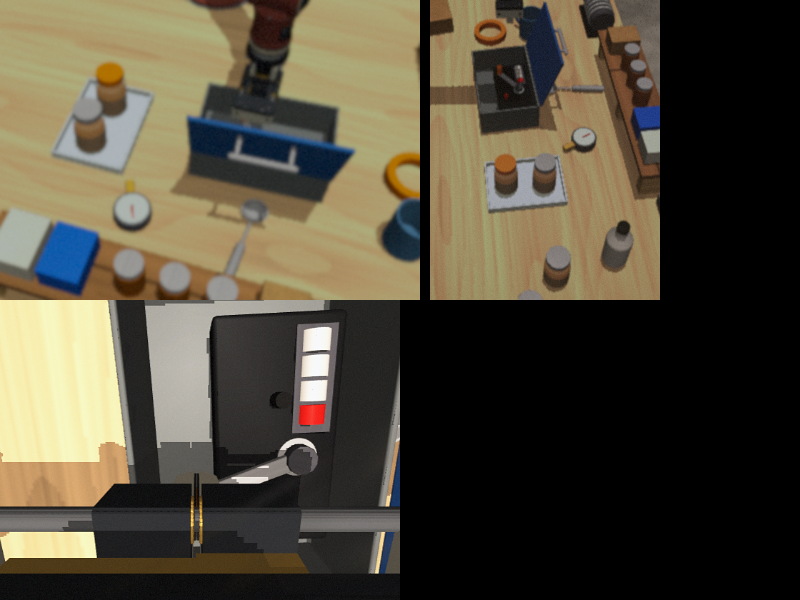

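The composite shows three things. The jar stands upright in the tray, with its lid at (110,75) in the scene panel. The lid rests open. The lever has swung round to its stop, which matches the force rising from 5.6 to 12 N. I'll let it spring back now.

Run:
```python
src=open("lever.py").read(); s=src.index("piv=");e=src.index("p,o=pose(-.45,.24)")
from h import *
exec(src[s:e])
for th in [1.0,.75,.5,.25,0,-.25,-.45]:
    p,o=pose(th); bot.move_l(p,.15,rot=o)
print(get_contact_force())
bot.move_l(pose(-.45,.26)[0],.2)
bot.move_to([.43,.13,.33],q(np.pi/2))
f=eyes.grab_frame("wrist")
m=cv2.inRange(cv2.cvtColor(f["pixels"],cv2.COLOR_RGB2HSV),(8,180,150),(25,255,255))
n,l,st,ce=cv2.connectedComponentsWithStats(m)
print([(st[i,4],ce[i],atz(f,ce[i],.083,1)) for i in range(1,n) if st[i,4]>40],get_clock())
g=eyes.grab_frame("scene")["pixels"][100:400,:,::-1]; w=f["pixels"][:280,:,::-1]
cv2.imwrite("pics/end.png",np.vstack([g,w]))
```

```text
[ 0.04436862  0.25626652 -0.0006665 ]
[(np.int32(145), array([333.91034483,  69.02758621]), array([0.49425109, 0.26784953, 0.083     ]))] 39.875
```

View pics/end.png

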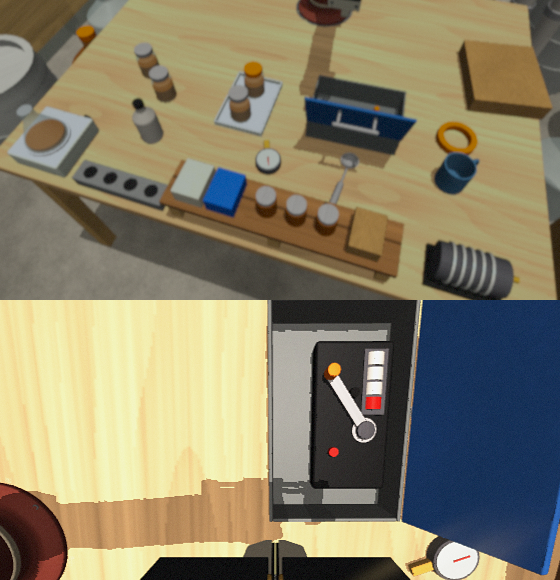

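The lever is back at rest: the post is at (334,69), within 2 mm of where it started. The lid is open and the jar is in the tray.

```bash
python3 -c "
from cell import *
print(finish_job())"
```

```text
the job is handed in; nothing more can be done
None
```

The job is handed in at about 40 s on the robot's clock: the lid rests open on its stop, the orange-lid jar stands released in the tray, the lever was held at its stop and sprang fully back, and nothing else looked moved in the final pictures.

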